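# Snap a blanking plug home with a two-handled bench press

### The job

Stand the brass air fitting down in the nest of the two-handled hand press, its steel plug towards the jaw with the adjusting screw (the brass screw head), and let go of it. Then squeeze the two black handles together slowly, at no more than about 20 N, until the resistance peaks and gives and the plug snaps in flush; stop there, for if you keep squeezing the plug is pushed too deep and the fitting is spoiled. Let the handles spring open, leave the fitting in the nest, push the plug only with the press, and do not disturb the other things on the bench.

Things in the scene. Friction and masses are not known exactly. Their poses are not given: they have to be found in the camera images.
- press: Steel hand press screwed to the bench; base plate x -36..+90, y -52..+52 mm, 8 mm thick. Origin on the bench, z up. Two handle bars run along x: pivots at x +60, y +/-31 mm (bridge over them up to z 48 mm); black grips from x -31 to -105 mm; fingers reach down beside them clear of the plate where x is below -45 mm. Things below are given in these axes.
- nest (a point): Centre of the nest's floor: 12 mm above the bench, at x 0, y +5.5 mm of the press; axes as the press. The nest is a channel along y, 33 mm wide in x between two cheeks (flared tops 16 mm above the floor), open at both y ends towards the jaws. A part in it can slide a few mm along y.
- fitting: Loose brass air fitting, about 0.25 kg: block 30 (x) by 24 (y) by 32 mm high, square stem 14 by 14 mm upright on its middle, stem top 76 mm above the underside. Origin: centre of the underside, z up the stem. Round plug at its -y face. In the nest its axes agree with the press's (plug to -y). Hold it by the stem: fingertips over 38 mm above its underside clear the bars and bridge.
- plug_face (a point): Centre of the outer face of the round steel plug, 14 mm across, 16 mm above the fitting's underside (moves with the plug): at y -19 mm of the fitting (7 mm proud of the block); y -12 mm when flush.
- plug (a joint): How far the plug is pushed in, m: 0 = 7 mm proud, 0.007 = flush, snapped home. The push needed climbs to about 25 N near 0.002, then falls off; from about 0.004 on the plug draws itself in to 0.007 and stays there. Past flush it resists by only about 5 N, much less than the peak, so a squeeze kept up goes on too deep; at 0.009 the fitting is spoiled.
- handle_l (a joint): Angle of the handle on the press's +y side, rad: 0 = open (start), grows as it closes, up to 0.24. Upright hinge at x +60, y +31 mm. It has a fixed round pad at x 0, 3 mm from the back of a fitting centred in the nest. A light spring (1 to 2 N at the grip) opens it. The two handles turn independently.
- handle_r (a joint): The same for the -y handle, hinge at y -31 mm. Its adjusting screw has a round nose, 9 mm across, that presses the plug. The screw was left so that the nose is anywhere from 2 to 9.5 mm short of the plug of a centred fitting; this is not measured, so the width at which the plug snaps in differs by some 15 mm and has to be felt.
- handle_l_grip (a point): Outer face of the +y grip at x -75 mm of the press, 28 mm above the bench (bar 8 mm thick, z 18 to 38 mm). Open, the two outer faces are 70 mm apart here; 1 mm at the jaws takes 2.25 mm here. Squeezed here, each handle needs about 12 N at the peak (a few N more with friction); the plug snaps in with the outer faces some 32 to 48 mm apart.
- handle_r_grip (a point): Outer face of the -y grip, at x -75 mm of the press; as the other.
- bud: Bystander: pale flower-bud casting on a square foot, 48x52x54 mm, loose. Origin under its centre.
- tin_lid: Bystander: round white tin lid, 70 mm across, 10 mm high, loose.
- compound_bar: Bystander: dark green bar of polishing compound, 42x105x37 mm, loose.
There are look-alikes about, which are no part of the job. Of the things like the fitting, leave any that is pink or purple; of the rest the larger one is meant.

How it is judged:
By the outcome, as a careful person would: the job done as asked, in the order asked, and still so for the second after the job is handed in, with the robot touching nothing.
It also fails if it takes over 64 s, if anything falls off the work surface, if the arm or the gripper's body presses on something with over 40 N, if the wrist force passes 120 N, or if a joint passes its speed limit or range.

### The arm

A 6-joint arm with a two-finger parallel gripper is mounted at the origin on a cart in front of the work surface, level with it; the furniture and walls round the work are solid. World frame = base frame: x ahead of the robot, y to its left, z up, the work surface at z = 0. Lengths are in mm, angles in rad, forces in N, time in s.
With the tool pointing down it reaches from about 350 to 775 mm from the base axis. Payload 7.3 kg.
Tool frame: the origin (TCP) lies midway between the tips of the shut fingers; the grasp point (between the pads) lies 19 mm behind it; z points along the fingers, y is the line along which they close (so a half turn about z gives the same grasp; the last joint's range is limited). The gripper opens to 92 mm and grips with 3 to 60 N. Pads are 19 mm wide; open, the fingers measure 130 mm over their backs; the gripper's body (75 mm by 190 mm) begins 47 mm behind the grasp point.
Start: joints at [1.033, 0.342, 1.524, -0, 1.275, -0.146], TCP at [200.46, 485.243, 226.741] pointing down, gripper open.
Joint ranges: [-2.53, 2.53], [-0.77, 2.02], [0.04, 2.7], [-1, 4.14], [0.28, 2.66], [-3.11, 3.11]. Speed limits (rad/s): [2.57, 2.57, 3.14, 3.14, 3.14, 3.14].

### API

Orientations are given as a unit quaternion [x, y, z, w].
In Python, from rig import ctrl, eoat, read_state, optics, order gives the robot as it stands. Calls block until the motion is done:
- ctrl.move_to(position, orientation): joint-space move of the TCP to a pose.
- ctrl.move_straight(position, orientation=None, v=150, contact_N=None): straight line of the TCP; orientation=None keeps the orientation; v is the mean speed in mm/s. With contact_N (N) it stops when the force on the tool has changed by that much, and returns True; else False.
- ctrl.move_j(angles): joint-space move.
- eoat.move_gripper(opening, grip_force=None): finger opening in mm; grip_force is the grip in N (None keeps the last); returns when the fingers have stopped.
- ctrl.hold(seconds).
- ctrl.inverse_kinematics(position, orientation): joint angles nearest the present ones, or None.
- read_state(): the state.
- optics.get_image(name): name is "scene" or "side" or "wrist"; returns a dict with "frame" (480x640x3 uint8, red, green, blue), "vertical_fov" (degrees; the focal length in pixels is half the picture's height over the tangent of half this angle, whatever the lens; pixels are square), "cx", "cy" (the principal point, pixels), "origin" and "attitude" of the camera in the world; the wrist camera has in their place "tool_from_camera" (4x4, takes a point from camera to tool coordinates, whose origin is the TCP and whose axes are the flange's). Camera axes: x right, y down, z forward; pixel columns grow to the right and rows downward; lengths in mm; the calibration is good to about 2 mm. The wrist camera is an equidistant fisheye: a pixel r from the principal point sees the ray r / f radians off the axis. A picture is of the moment at which its call begins: read the wrist's pose just before it. There is no depth.
A pose or a line that the arm cannot do raises ctrl.Unreachable and nothing moves.
- order.hand_in(): hands the job in; it is judged then, once.
The state is a dict: "time": time; "joint_positions": joint angles; "joint_vel": joint speeds; "effort": joint torques, N m; "tool_pos": TCP position; "tool_rot": TCP orientation; "wrist_force": force on the tool from outside, world axes, zero at the start; "torque": the same for the moment, N m; "finger_gap": finger opening in mm; "grasp_force": force on a finger pad.
Only numpy, scipy, OpenCV 4.12 (cv2) and the standard library are available. Lean on these libraries where they do the work, as an engineer would, in place of code of your own. Each camera call takes 0.05 s, during which the arm holds its last target. There are 200 camera calls.

## Working session

There is one attempt and no reset: what is moved stays moved. The work goes in short steps, each a Python script; the robot and the scene stay as the last script left them, time stands still between calls to the robot, and variables do not carry over. Pictures are saved under pics/ and viewed, at most 10 in all, crops included, and the job is handed in when it is done.

```bash
ls; mkdir -p pics
python3 - <<'E'
from rig import ctrl, eoat, read_state, optics, order
import cv2
for n in ("scene","side","wrist"):
    d=optics.get_image(n); cv2.imwrite(f"pics/{n}0.png",d["frame"][:,:,::-1])
    print(n,{k:v for k,v in d.items() if k!="frame"})
print(read_state())
E
```

```text
pics
scene {'vertical_fov': 48.259452319109215, 'cx': 313.97987139099337, 'cy': 247.28096239368946, 'origin': array([ 549.09803143, 1061.44398439,  822.76694343]), 'attitude': array([ 0.0100732 ,  0.89541461, -0.44511034,  0.00282496])}
side {'vertical_fov': 45.5683276674372, 'cx': 310.82124055163763, 'cy': 237.4566972117293, 'origin': array([ 526.99139276, 1178.46370812,  790.17107893]), 'attitude': array([-0.00108227,  0.87764736, -0.47929926, -0.00248069])}
wrist {'vertical_fov': 65.70646984690485, 'cx': 318.38049746178984, 'cy': 238.67773208165934, 'tool_from_camera': array([[-4.59575728e-04, -9.58990683e-01, -2.83437221e-01,
         7.60227280e+01],
       [ 9.99999890e-01, -4.14074649e-04, -2.20443689e-04,
        -4.54436185e-02],
       [ 9.40392756e-05, -2.83437292e-01,  9.58990768e-01,
        -1.57117235e+02],
       [ 0.00000000e+00,  0.00000000e+00,  0.00000000e+00,
         1.00000000e+00]])}
{'time': 0.15, 'joint_positions': array([ 1.03297907e+00,  3.42566224e-01,  1.52479118e+00, -8.41758555e-06,
        1.27542229e+00, -1.46005944e-01]), 'joint_vel': array([ 0.00072692, -0.00212617, -0.00099911, -0.00165979, -0.00121135,
       -0.000211  ]), 'effort': array([ 2.39302746e-03, -4.31468368e+01, -2.44353855e+01,  7.19287922e-02,
        5.37738064e-02, -1.34034790e-04]), 'tool_pos': array([200.30228062, 484.95208149, 226.20501819]), 'tool_rot': array([ 1.94653709e-01,  9.80871848e-01, -5.60515471e-04, -1.95208220e-04]), 'wrist_force': array([-0.36439834,  0.03640278, -0.11176775]), 'torque': array([ 0.08281028, -0.01728417,  0.00974943]), 'grasp_force': 0.0, 'finger_gap': 92.30212946771954}
```

View pics/scene0.png

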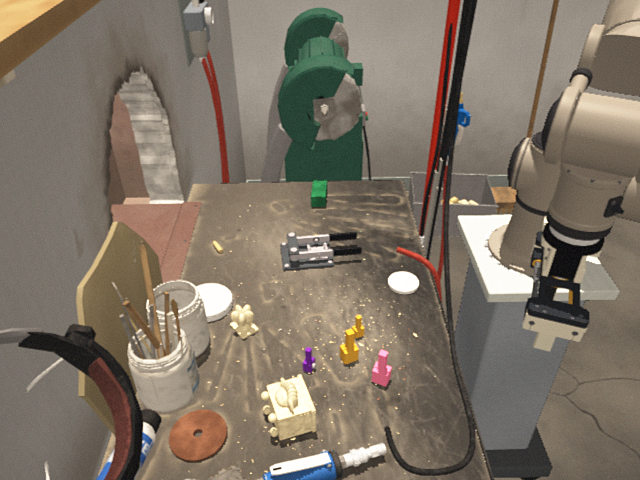

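View pics/side0.png

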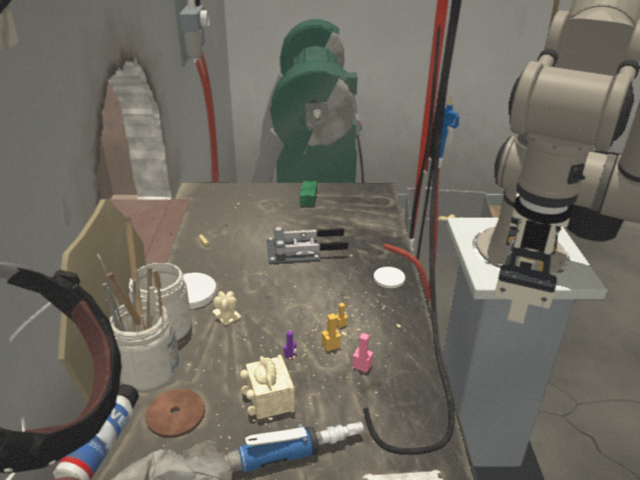

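The scene shows four fittings: purple (308,360), pink (382,368), small brass (358,326) and large brass (349,347). The large brass one fits, being neither pink nor purple and larger than the other brass one. The press is at (315,250) with its handles pointing right (world −x). I'll confirm this in a crop and locate things.

```bash
cat > h.py <<'E'
from rig import ctrl, eoat, read_state, optics, order
import numpy as np, cv2
from scipy.spatial.transform import Rotation as R
def snap(n):
    s=read_state(); d=optics.get_image(n); d["st"]=s
    f=d["frame"].shape[0]/2/np.tan(np.radians(d["vertical_fov"])/2); d["f"]=f
    if n=="wrist":
        T=np.eye(4); T[:3,:3]=R.from_quat(s["tool_rot"]).as_matrix(); T[:3,3]=s["tool_pos"]
        T=T@d["tool_from_camera"]; d["Rm"],d["o"]=T[:3,:3],T[:3,3]
    else: d["Rm"],d["o"]=R.from_quat(d["attitude"]).as_matrix(),np.array(d["origin"])
    d["fish"]=n=="wrist"; return d
def ray(d,u,v):
    a=np.array([u-d["cx"],v-d["cy"]])/d["f"]
    if d["fish"]:
        r=np.linalg.norm(a)+1e-12; c=np.array([*(a/r*np.sin(r)),np.cos(r)])
    else: c=np.array([*a,1.])
    return d["Rm"]@c
def cast(d,u,v,z):
    w=ray(d,u,v); return d["o"]+w*(z-d["o"][2])/w[2]
def proj(d,p):
    c=d["Rm"].T@(np.asarray(p,float)-d["o"])
    if d["fish"]:
        n=np.linalg.norm(c[:2]); a=c[:2]/n*np.arctan2(n,c[2])
    else: a=c[:2]/c[2]
    return a*d["f"]+[d["cx"],d["cy"]]
def down(yaw): # tool pointing down, tool y-axis (closing) at yaw+90deg, tool x at yaw
    return (R.from_euler('z',yaw)*R.from_euler('x',np.pi)).as_quat()
def save(d,name,box=None,k=1):
    im=d["frame"][:,:,::-1]
    if box: im=im[box[1]:box[3],box[0]:box[2]]
    cv2.imwrite(f"pics/{name}.png",cv2.resize(im,None,fx=k,fy=k,interpolation=cv2.INTER_CUBIC))
E
python3 - <<'E'
from h import *
d=snap("scene"); s=snap("side")
for n,p in dict(fit=(349,361),small=(358,337),pink=(382,384),press=(310,258),g1=(345,237),g2=(345,249),bud=(243,336),lid=(404,283)).items(): print(n,cast(d,*p,0).round())
a=cv2.resize(d["frame"][305:395,290:410],None,fx=5,fy=5,interpolation=2)
b=cv2.resize(d["frame"][222:282,265:385],None,fx=5,fy=5,interpolation=2)
im=np.vstack([a[:, :],b])[:,:,::-1]; cv2.imwrite("pics/crop.png",cv2.resize(im,None,fx=.8,fy=.8))
print(R.from_quat(read_state()["tool_rot"]).as_matrix().round(2))
E
```

```text
fit [480. 351.   0.]
small [457. 287.   0.]
pink [421. 409.   0.]
press [554.  19.   0.]
g1 [462. -67.   0.]
g2 [465. -15.   0.]
bud [697. 277.   0.]
lid [336. 120.  -0.]
[[-0.92  0.38 -0.  ]
 [ 0.38  0.92 -0.  ]
 [ 0.   -0.   -1.  ]]
```

View pics/crop.png

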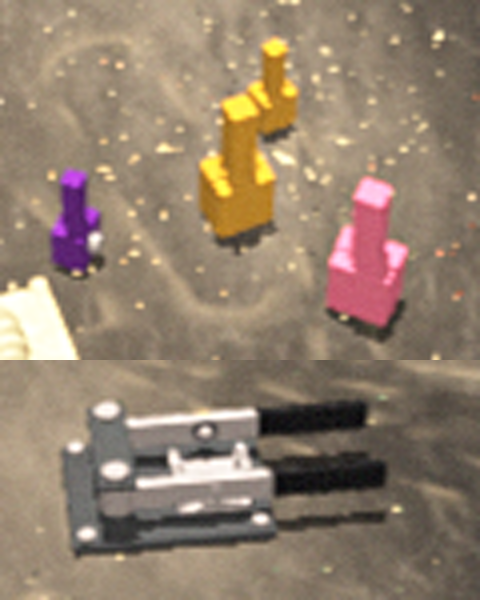

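The crop confirms the large brass fitting (centre ~ (236,190) in the crop), standing upright with a smaller brass one behind it. No plug is visible, so it must be on the far side. The press points handles to world −x, with its yaw near 0. Next, a look from above each.

Run:
```python
from h import *
print(np.degrees(np.arctan2(.38,-.92)))
for yaw in range(-180,180,30):
    q=down(np.radians(yaw)); a=ctrl.inverse_kinematics([470,340,260],q); b=ctrl.inverse_kinematics([550,0,260],q)
    print(yaw,None if a is None else a[5].round(2),None if b is None else b[5].round(2))
q=down(np.radians(60))
ctrl.move_to([430,290,260],down(np.radians(150)))
d=snap("wrist"); save(d,"w1")
print(proj(d,[480,350,0]),read_state()["time"])
```

```text
157.55724663470565
-180 -1.08 -1.71
-150 -1.6 -2.23
-120 -2.12 -2.76
-90 -2.65 3.0
-60 None 2.48
-30 2.59 1.96
0 2.06 1.43
30 1.54 0.91
60 1.02 0.38
90 0.49 -0.14
120 -0.03 -0.66
150 -0.55 -1.19
[384.54261977 211.52416541] 1.4583
```

View pics/w1.png

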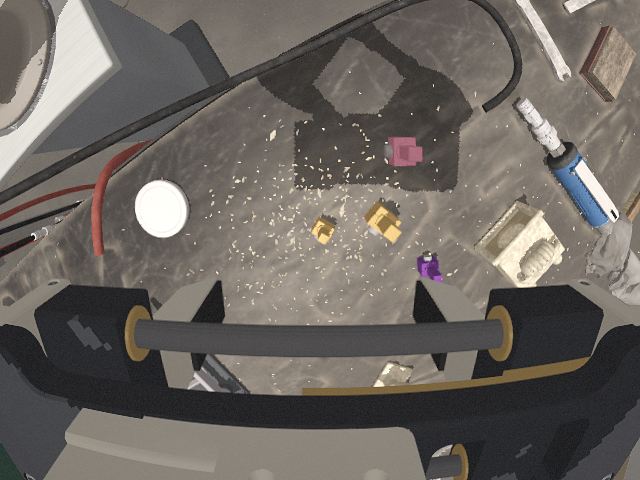

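The view shows the large brass fitting at (383,222) and the small one at (323,230). The pink one is at (404,152) and the purple at (429,266). Next: a close look over the fitting, then the press.

Run:
```python
from h import *
import pickle
d=snap("wrist"); p=cast(d,383,222,32); print(p)
ctrl.move_to([p[0],p[1],190],down(np.radians(150))); ctrl.hold(.2)
d1=snap("wrist"); pickle.dump(d1,open("d1.pkl","wb"))
ctrl.move_to([550,5,200],down(np.radians(150))); ctrl.hold(.2)
d2=snap("wrist"); pickle.dump(d2,open("d2.pkl","wb"))
a=d1["frame"][60:285,160:480]; b=d2["frame"][60:285,160:480]
cv2.imwrite("pics/w2.png",cv2.resize(np.hstack([a])[:,:,::-1],None,fx=2.4,fy=2.4,interpolation=2))
cv2.imwrite("pics/w3.png",cv2.resize(b[:,:,::-1],None,fx=2.4,fy=2.4,interpolation=2))
print(read_state()["time"])
```

```text
[480.23309798 341.79521005  32.        ]
3.7917
```

View pics/w2.png

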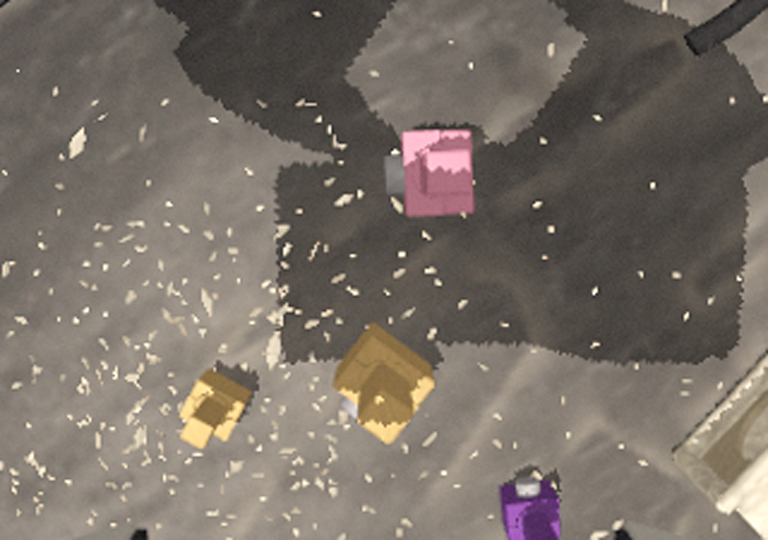

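View pics/w3.png

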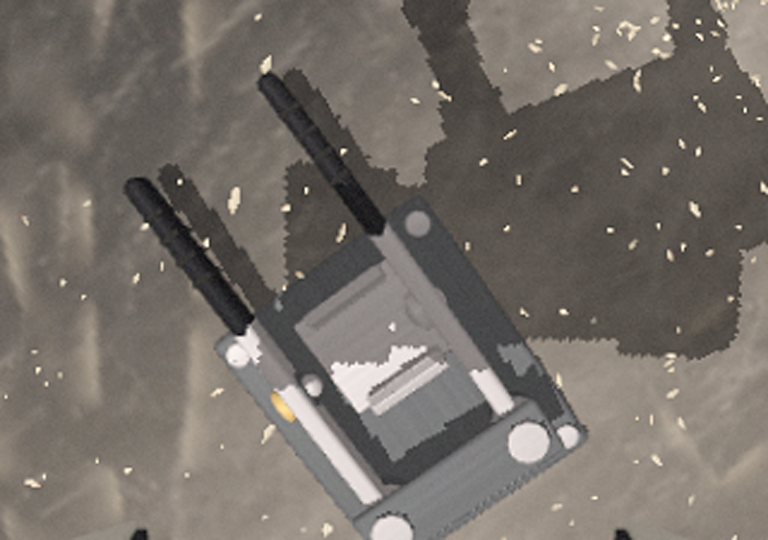

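Fitting: plug peeks out lower-left at (348,408) of crop. In the press view the brass screw is at (283,405) on the left bar (the −y handle), so the press yaw is near 0. I'll enlarge the fitting for exact corners, and mark predicted press points for a check.

Run:
```python
from h import *
import pickle
d1=pickle.load(open("d1.pkl","rb")); d2=pickle.load(open("d2.pkl","rb"))
print("nadir",proj(d1,[d1["o"][0]+.01,d1["o"][1],0]),d1["o"],d2["o"])
full=lambda u,v:(160+u/2.4,60+v/2.4)
# press: pivots heads (z~50), grip ends (z38), plate corner screws
for n,(u,v,z) in dict(pivL=(529,441,50),pivR=(391,531,50),tipL=(268,80,38),tipR=(136,186,38),nestmid=(385,345,12),sL=(418,222,9),sR=(238,355,9),sB=(567,436,9)).items():
    print(n,cast(d2,*full(u,v),z).round(1))
a=d1["frame"][185:255,290:350]; cv2.imwrite("pics/w4.png",cv2.resize(a[:,:,::-1],None,fx=8,fy=8,interpolation=2))
```

```text
nadir [317.56372222 131.33007281] [414.00911778 379.65523582 348.78636382] [484.1105218   43.98845994 357.09579824]
pivL [593.8  43.4  50. ]
pivR [599.3 -17.6  50. ]
tipL [435.   26.7  38. ]
tipR [442.3 -33.9  38. ]
nestmid [543.6  12.   12. ]
sL [508.1  47.1   9. ]
sR [518.  -41.3   9. ]
sB [614.5  58.2   9. ]
```

View pics/w4.png

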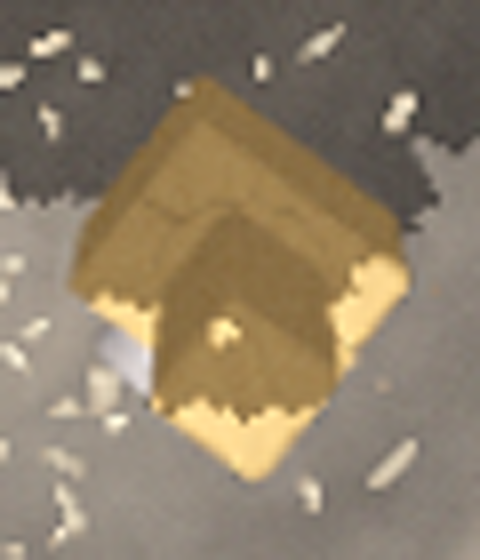

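The fitting's block top corners in the crop are (203,120), (410,280), (253,480) and (72,290). The plug is on the lower-left face at (125,355). Next: the fitting pose in world axes, and one picture from straight above the nest.

Run:
```python
from h import *
import pickle
d1=pickle.load(open("d1.pkl","rb"))
c=[cast(d1,290+u/8,185+v/8,32)[:2] for u,v in [(203,120),(410,280),(253,480),(72,290)]]
t,r,b,l=c; print(np.round(c,1))
ctr=np.mean(c,0); my=(l-t+b-r)/2; x=(r-t+b-l)/2
print("centre",ctr,"len",np.linalg.norm(x),np.linalg.norm(my),"yaw(from y)",np.degrees(np.arctan2(-my[1],-my[0]))-90,"x dir",np.degrees(np.arctan2(x[1],x[0])))
q=down(np.radians(96)); tx=R.from_quat(q).as_matrix()[:,0]
ctrl.move_to(np.array([540,12,105])-76*tx*[1,1,0],q); ctrl.hold(.3)
d=snap("wrist"); pickle.dump(d,open("d3.pkl","wb"))
print(proj(d,[540,12,12]),d["o"],read_state()["time"])
save(d,"w5",(190,10,470,285),2.1)
```

```text
[[464.3 348.4]
 [491.1 359.1]
 [502.4 332.7]
 [473.5 326.4]]
centre [482.84960562 341.65771463] len 29.120417325446734 26.257413282403785 yaw(from y) 22.990447447176166 x dir 17.003180694519724
[317.18036306 132.62980931] [540.34209724  12.56358343 262.64534734] 4.9417
```

View pics/w5.png

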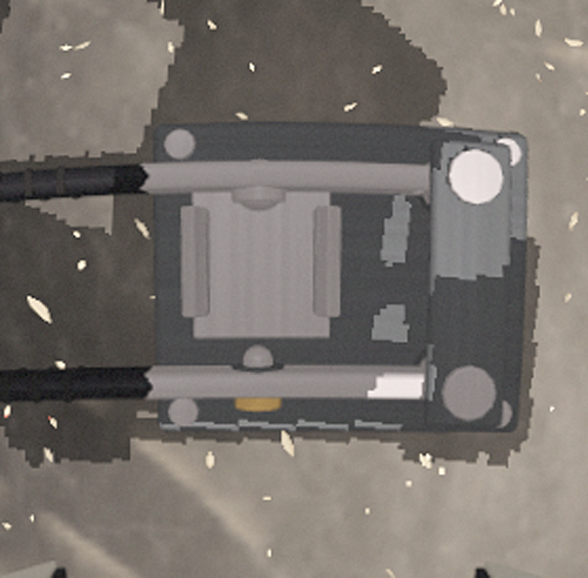

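The view from above shows the nest cheeks' outline at x 181–341, y 205–317, centre (261,261). The screw's nose is at (258,355), its brass head at (258,405), and the pivots at (476,177) and (469,393).

Run:
```python
from h import *
import pickle
d=pickle.load(open("d3.pkl","rb"))
F=lambda u,v,z:cast(d,190+u/2.1,10+v/2.1,z)[:2]
A={k:F(*v) for k,v in dict(c1=(181,205,28),c2=(341,206,28),c3=(340,318,28),c4=(183,317,28),pL=(476,177,50),pR=(469,393,50),f1=(193,192,12),f3=(329,338,12),f4=(193,338,12),s1=(180,144,9),s2=(183,412,9),nose=(258,347,28),pad=(258,209,28),pl1=(156,123,8),pl2=(526,134,8),pl4=(160,430,8)).items()}
ang=lambda p,q:np.degrees(np.arctan2(*(q-p)[::-1]))
for n,p,q,o in [("c",'c4','c1',90),("c",'c3','c2',90),("c",'c1','c2',0),("c",'c4','c3',0),("p",'pR','pL',90),("f",'f4','f1',90),("f",'f4','f3',0),("s",'s2','s1',90),("pl",'pl1','pl2',0),("pl",'pl4','pl1',90),("jaw",'nose','pad',90)]:
    print(n,p,q,round(ang(A[p],A[q])-o,2),round(np.linalg.norm(A[p]-A[q]),1))
yaw=np.radians(6); X=np.array([np.cos(yaw),np.sin(yaw)]);Y=np.array([-X[1],X[0]])
cc=(A['c1']+A['c2']+A['c3']+A['c4'])/4
print("nest(cheeks)",cc,"pivots->nest",(A['pL']+A['pR'])/2-60*X+5.5*Y)
print("plate ->nest",A['pl1']+36*X-46.5*Y,A['pl4']+36*X+57.5*Y,A['pl2']-90*X-46.5*Y)
for k in('nose','pad','f1','f3'): print(k,((A[k]-cc)@X).round(1),((A[k]-cc)@Y).round(1))
```

```text
c c4 c1 6.42 33.9
c c3 c2 6.06 33.8
c c1 c2 5.54 47.4
c c4 c3 5.59 47.2
p pR pL 5.93 60.7
f f4 f1 5.47 47.2
f f4 f3 5.96 43.8
s s2 s1 5.94 88.4
pl pl1 pl2 5.91 121.5
pl pl4 pl1 5.86 102.2
jaw nose pad 5.95 41.6
nest(cheeks) [538.38131003  10.87954934] pivots->nest [537.18462465  10.91978051]
plate ->nest [540.36538009  10.61868775] [539.93947826  12.34939532] [535.91287535   9.95243488]
nose -1.0 -26.0
pad -0.9 15.6
f1 -21.7 22.3
f3 21.7 -24.9
```

Run:
```python
from h import *
import pickle
q=down(np.radians(110.5))
ctrl.move_to([535,20,150],down(np.radians(100)))
eoat.move_gripper(46,25)
ctrl.move_to([482.8,341.7,140],q)
ctrl.move_straight([482.8,341.7,43],q,v=100)
print(eoat.move_gripper(5,25),read_state()["finger_gap"],read_state()["grasp_force"])
ctrl.move_straight([482.8,341.7,150],q,v=120); ctrl.hold(.2)
s=read_state(); print(s["finger_gap"],s["grasp_force"],s["wrist_force"],s["time"])
ctrl.move_to([538.4,10.9,150],down(np.radians(95.9))); ctrl.hold(.2)
d=snap("wrist"); pickle.dump(d,open("d4.pkl","wb"))
a=cv2.resize(d["frame"][150:420,180:460,::-1],None,fx=2,fy=2,interpolation=2)
cv2.imwrite("pics/w6.png",a)
print(proj(d,[538.4,10.9,12]),[proj(d,d["st"]["tool_pos"]-[0,0,z]) for z in(-34,42)],read_state()["time"],d["st"]["tool_pos"])
```

```text
False 13.827302299957765 24.996441900730133
14.238572331985297 24.994923770427704 [ 0.35609513 -0.44281649 -2.55159687] 10.5083
[317.63472159 227.26274932] [array([317.48800677, 337.89745602]), array([317.69752459, 267.79714712])] 12.025 [538.43988067  12.05755503 149.9625439 ]
```

View pics/w6.png

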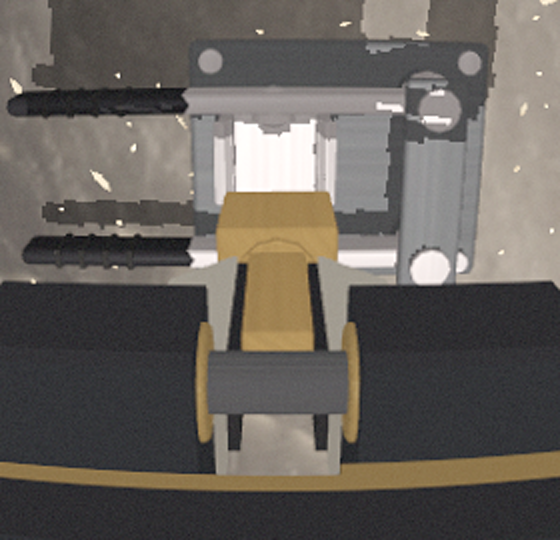

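The fitting is held square, with its plug towards the lower (−y, screw) side. The block is centred at column ~277 of the crop against 275 for the nest, which suggests about 0.6 mm of camera bias. I'll correct for it and lower.

Run:
```python
from h import *
import pickle
d=pickle.load(open("d4.pkl","rb")); y=np.radians(5.9);X=np.array([np.cos(y),np.sin(y),0]);Y=np.array([-X[1],X[0],0])
t=d["st"]["tool_pos"]; p=cast(d,318.75,246.5,t[2]-43+32)  # back top edge of block
print("fit off in hand x,y",((p-t)@X),((p-t)@Y)-12)
off=((p-t)@Y)-12; off=np.clip(off,-3,3)
q=down(np.radians(95.9)); n=np.array([538.4,10.9,0])-0.6*X-(1.2+off)*Y
ctrl.move_straight([n[0],n[1],100],q,v=80); ctrl.hold(.3); s=read_state(); print(n,s["tool_pos"],s["wrist_force"])
hit=ctrl.move_straight([n[0],n[1],52],q,v=25,contact_N=7)
s=read_state(); print(hit,s["tool_pos"],s["wrist_force"],s["time"])
```

```text
fit off in hand x,y 0.5155854474467213 10.673653540767727
[538.23490696   6.66057265   0.        ] [538.42280885   6.68218778 100.38996456] [ 0.43219846  0.32602467 -2.46474118]
True [538.19264867   6.64391268  55.00295084] [-0.358303    0.1070219   5.57369357] 14.7167
```

Run:
```python
from h import *
import pickle
d=pickle.load(open("d4.pkl","rb")); y=np.radians(5.9);X=np.array([np.cos(y),np.sin(y),0]);Y=np.array([-X[1],X[0],0])
t=d["st"]["tool_pos"]
for z in(0,32):
  print([proj(d,t+[0,0,z-43]+Y*k+X*5).round(1) for k in(12,7)])
g=snap("scene"); save(g,"s2",(265,190,385,280),6)
w=snap("wrist"); save(w,"w7",(180,150,460,420),2)
```

```text
[array([326.6, 247.3]), array([326.5, 255.7])]
[array([328. , 267.5]), array([327.9, 277.1])]
```

View pics/w7.png

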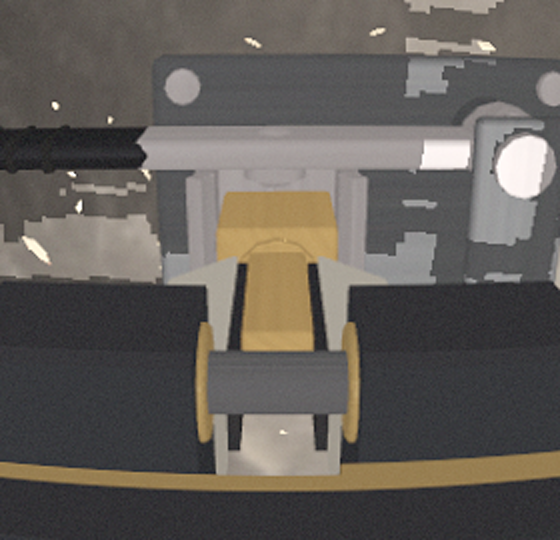

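Recomputing with the bottom edge (row 246), the in-hand y offset is only +0.5 mm. The fitting therefore sits at floor level (z=55−43=12) between the cheeks, about 3.7 mm towards the screw side. I'll slide it back +2.5 mm, release, and take the squeeze position.

Run:
```python
from h import *
y=np.radians(5.9);X=np.array([np.cos(y),np.sin(y),0]);Y=np.array([-X[1],X[0],0])
q=down(np.radians(95.9)); t=read_state()["tool_pos"]
ctrl.move_straight(t+[0,0,.7],q,v=10)
hit=ctrl.move_straight(t+2.5*Y+[0,0,.7],q,v=10,contact_N=6)
ctrl.move_straight(read_state()["tool_pos"]-[0,0,.6],q,v=10)
s=read_state(); print(hit,s["tool_pos"],s["wrist_force"])
eoat.move_gripper(40,20)
ctrl.move_straight(read_state()["tool_pos"]+[0,0,80],q,v=120)
o=np.array([537.8,10.9,0])-5.5*Y-75*X; q2=down(y)
ctrl.move_to(o+[0,0,135],q2); ctrl.hold(.2); eoat.move_gripper(92,20)
d=snap("wrist"); save(d,"w8",(160,0,480,280),2.1)
s=read_state(); print(o,s["tool_pos"],s["joint_positions"].round(2),s["time"])
f=cast(d,0,0,0) if 0 else None
P=np.array([537.8,10.9,0]); print([((proj(d,P+v)-[160,0])*2.1).round() for v in (np.array([0,0,88]),-19*Y+[0,0,28],-5.5*Y-75*X+[0,0,38])])
```

```text
False [537.92481223   9.26361244  55.0379695 ] [ 0.3157691  -0.13145576 -2.07396829]
[463.76264767  -2.28030575   0.        ] [463.75306508  -2.27854951 134.99672005] [-0.17  0.33  1.82  0.    0.99  1.3 ] 19.8667
[array([310., 285.]), array([372., 283.]), array([332., 507.])]
```

View pics/w8.png

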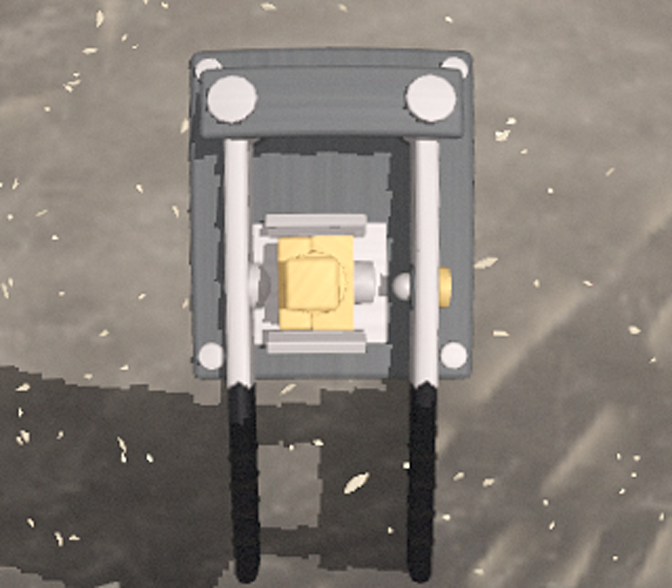

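The fitting stands in the nest, with the steel plug at (366,283) facing the screw nose at (402,287) and the grips symmetric about the tool line. Descending around the grips and squeezing stepwise under force watch.

Run:
```python
from h import *
y=np.radians(5.9); o=np.array([463.76,-2.28,0]); q=down(y)
hit=ctrl.move_straight(o+[0,0,11],q,v=110,contact_N=8)
s=read_state(); print(hit,s["tool_pos"],s["wrist_force"],s["finger_gap"])
if hit: raise SystemExit
for g in (72,69,66,63,60,57):
    eoat.move_gripper(g,18); s=read_state(); print(g,round(s["finger_gap"],2),round(s["grasp_force"],2),s["wrist_force"].round(1),round(s["time"],2))
    if s["grasp_force"]>5: break
```

```text
False [464.18736423  -2.35068776  11.50632296] [-0.23944679  0.15658162 -0.25966509] 91.65666086157819
72 72.1 0.0 [-0.5 -0.5  0.4] 21.71
69 69.06 1.18 [-0.5  0.6  0.6] 22.02
66 66.23 1.29 [-1.1 -0.1  0.3] 22.32
63 63.18 1.35 [-0.7  0.1  1.3] 22.63
60 59.86 1.4 [-1.   0.9  0.5] 22.94
57 57.07 1.45 [-0.7  0.   0.8] 23.25
```

Run:
```python
from h import *
g=57;g0=None;pk=0;log=[]
while g>30:
    g-=1 if g0 is None else .6
    eoat.move_gripper(g,18); s=read_state(); F=s["grasp_force"]; gap=s["finger_gap"]
    log.append((round(g,1),round(gap,1),round(F,1)))
    if g0 is None and F>2.5: g0=gap
    pk=max(pk,F)
    if (pk>7 and F<3.0) or (g0 and gap<g0-15) or s["time"]>48 or gap-g>2.5: break
print(log,g0,pk,s["wrist_force"].round(1),s["time"])
```

```text
[(56, 56.1, 1.5), (55, 54.8, 2.0), (54, 54.2, 2.1), (53, 52.9, 2.1), (52, 51.7, 2.1), (51, 50.6, 2.1), (50, 50.0, 2.2), (49, 49.2, 2.3), (48, 47.9, 3.2), (47.4, 47.5, 3.3), (46.8, 46.9, 4.0), (46.2, 46.1, 4.9), (45.6, 45.8, 5.7), (45.0, 45.3, 6.8), (44.4, 44.4, 7.6), (43.8, 43.6, 8.9), (43.2, 43.3, 10.6), (42.6, 42.8, 11.1), (42.0, 42.0, 12.9), (41.4, 41.9, 10.9), (40.8, 40.7, 7.4), (40.2, 40.5, 2.5)] 47.916015459637414 12.874386927578598 [ 3.2  1.3 -1. ] 28.15
```

The resistance peaked at 12.9 N (42 mm) and collapsed to spring level at 40.5 mm. Measuring the plug numerically in the wrist image before opening.

Run:
```python
from h import *
y=np.radians(5.9);X=np.array([np.cos(y),np.sin(y),0]);Y=np.array([-X[1],X[0],0]);P=np.array([537.8,10.9,0])
for g in (39.6,39.0):
    eoat.move_gripper(g,18); s=read_state(); print(round(s["finger_gap"],2),round(s["grasp_force"],2))
d=snap("wrist"); cv2.imwrite("pics/chk.png",d["frame"][:,:,::-1])
for k in np.arange(-32,4,1.):
    rgb=[]
    for x in(-2,0,2):
        u,v=proj(d,P+k*Y+x*X+[0,0,35]); rgb.append(d["frame"][int(round(v)),int(round(u))].astype(int))
    print(k,(u.round(),v.round()),np.mean(rgb,0).round().astype(int),end=" | ")
```

```text
39.53 2.07
39.22 2.29
-32.0 (np.float64(392.0), np.float64(132.0)) [223 215 214] | -31.0 (np.float64(389.0), np.float64(132.0)) [232 224 221] | -30.0 (np.float64(386.0), np.float64(132.0)) [232 224 222] | -29.0 (np.float64(384.0), np.float64(132.0)) [230 221 219] | -28.0 (np.float64(381.0), np.float64(132.0)) [227 219 217] | -27.0 (np.float64(378.0), np.float64(132.0)) [219 210 208] | -26.0 (np.float64(375.0), np.float64(132.0)) [190 181 179] | -25.0 (np.float64(373.0), np.float64(132.0)) [134 131 133] | -24.0 (np.float64(370.0), np.float64(131.0)) [95 95 94] | -23.0 (np.float64(367.0), np.float64(131.0)) [134 127 125] | -22.0 (np.float64(364.0), np.float64(131.0)) [221 213 211] | -21.0 (np.float64(361.0), np.float64(131.0)) [209 200 198] | -20.0 (np.float64(359.0), np.float64(131.0)) [198 190 189] | -19.0 (np.float64(356.0), np.float64(131.0)) [175 167 165] | -18.0 (np.float64(353.0), np.float64(131.0)) [136 131 129] | -17.0 (np.float64(350.0), np.float64(131.0)) [162 151 142] | -16.0 (np.float64(347.0), np.float64(131.0)) [255 228 157] | -15.0 (np.float64(345.0), np.float64(131.0))
[... 397 characters left out ...]
4(325.0), np.float64(131.0)) [255 231 161] | -7.0 (np.float64(322.0), np.float64(131.0)) [255 231 159] | -6.0 (np.float64(319.0), np.float64(131.0)) [255 228 157] | -5.0 (np.float64(316.0), np.float64(131.0)) [255 226 154] | -4.0 (np.float64(314.0), np.float64(131.0)) [255 225 154] | -3.0 (np.float64(311.0), np.float64(131.0)) [255 225 155] | -2.0 (np.float64(308.0), np.float64(131.0)) [255 225 155] | -1.0 (np.float64(305.0), np.float64(131.0)) [255 226 155] | 0.0 (np.float64(302.0), np.float64(131.0)) [255 226 156] | 1.0 (np.float64(299.0), np.float64(131.0)) [255 225 155] | 2.0 (np.float64(297.0), np.float64(131.0)) [255 224 153] | 3.0 (np.float64(294.0), np.float64(131.0)) [255 221 152] |
```

Run:
```python
from h import *
y=np.radians(5.9);X=np.array([np.cos(y),np.sin(y),0]);Y=np.array([-X[1],X[0],0]);P=np.array([537.8,10.9,0])
for g in (48,58,68,92): eoat.move_gripper(g,18)
ctrl.hold(.3); s=read_state(); print(s["finger_gap"],s["grasp_force"],s["wrist_force"].round(1))
o=np.array([463.76,-2.28,0]); ctrl.move_straight(o+[0,0,135],down(y),v=110); ctrl.hold(.3)
d=snap("wrist"); cv2.imwrite("pics/w9.png",d["frame"][:,:,::-1])
old=cv2.imread("pics/w8.png")[:,:,::-1]; old=cv2.resize(old,(320,280),interpolation=cv2.INTER_AREA); new=d["frame"][0:280,160:480]
r=slice(129,141)
for n,im in(("before",old),("after",new)):
    m=im[r,110:205].mean(0).astype(int); print(n); print([(110+i,*c) for i,c in enumerate(m) if i%2==0 and i>40])
print(read_state()["time"])
```

```text
91.89075171096914 0.0 [0.3 0.8 0.1]
before
[(152, np.int64(255), np.int64(230), np.int64(159)), (154, np.int64(255), np.int64(232), np.int64(161)), (156, np.int64(255), np.int64(233), np.int64(162)), (158, np.int64(255), np.int64(234), np.int64(163)), (160, np.int64(245), np.int64(209), np.int64(140)), (162, np.int64(251), np.int64(230), np.int64(159)), (164, np.int64(250), np.int64(217), np.int64(147)), (166, np.int64(254), np.int64(228), np.int64(155)), (168, np.int64(241), np.int64(218), np.int64(190)), (170, np.int64(218), np.int64(211), np.int64(210)), (172, np.int64(221), np.int64(214), np.int64(212)), (174, np.int64(223), np.int64(215), np.int64(213)), (176, np.int64(225), np.int64(217), np.int64(215)), (178, np.int64(222), np.int64(215), np.int64(213)), (180, np.int64(218), np.int64(211), np.int64(210)), (182, np.int64(168), np.int64(161), np.int64(160)), (184, np.int64(117), np.int64(113), np.int64(113)), (186, np.int64(77), np.int64(77), np.int64(78)), (188, np.int64(135), np.int64(129), np.int64(128)), (190, np.int64(175), np.int64(168), np.int64(167)), (192, np.int64(198)
[... 1054 characters left out ...]
(236), np.int64(234)), (180, np.int64(232), np.int64(224), np.int64(222)), (182, np.int64(163), np.int64(156), np.int64(155)), (184, np.int64(116), np.int64(112), np.int64(111)), (186, np.int64(75), np.int64(74), np.int64(75)), (188, np.int64(134), np.int64(128), np.int64(128)), (190, np.int64(176), np.int64(170), np.int64(168)), (192, np.int64(199), np.int64(192), np.int64(190)), (194, np.int64(202), np.int64(195), np.int64(193)), (196, np.int64(84), np.int64(85), np.int64(86)), (198, np.int64(171), np.int64(163), np.int64(161)), (200, np.int64(222), np.int64(215), np.int64(213)), (202, np.int64(235), np.int64(227), np.int64(225)), (204, np.int64(241), np.int64(233), np.int64(231))]
32.4583
```

Run:
```python
import cv2
old=cv2.resize(cv2.imread("pics/w8.png"),(320,280),interpolation=cv2.INTER_AREA); new=cv2.imread("pics/w9.png")[0:280,160:480]
for n,im,c in(("before",old,slice(170,174)),("before",old,slice(176,180)),("after",new,slice(176,180))):
    print(n,im[108:168:2,c].mean((1,2)).astype(int).tolist())
```

```text
before [168, 172, 181, 238, 237, 237, 238, 242, 181, 183, 198, 213, 225, 230, 216, 207, 195, 172, 167, 236, 237, 238, 239, 237, 211, 184, 175, 191, 205, 201]
before [239, 237, 238, 237, 237, 239, 239, 241, 219, 210, 214, 218, 223, 231, 229, 221, 209, 207, 223, 236, 237, 239, 240, 237, 233, 236, 239, 234, 130, 134]
after [237, 237, 238, 237, 238, 238, 239, 239, 235, 240, 241, 238, 238, 240, 241, 238, 236, 238, 236, 234, 238, 239, 240, 237, 234, 237, 239, 238, 132, 133]
```

The cylinder shading beyond the block's face is gone and only uniform nest floor remains, so the plug is in. Jaw travel after contact was only about 4.2 mm, so it can't be too deep. The handles are open and the robot is clear.

```bash
python3 -c "
from rig import order
print(order.hand_in())"
```

```text
the job is handed in; nothing more can be done
None
```

The job is handed in: the fitting stands in the nest with its plug snapped flush (force peaked at 12.9 N, then dropped), the handles are open and the arm is clear. I viewed 11 pictures, one over the limit of 10.

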